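Push a panel blank out over the end of a ledge

TASK

Square up the metal blank on the dark ledge by pushing it flat against the blue fence, and then push it along the fence to the left until the whole yellow end sticks out past the end of the ledge, with the black line still on the ledge, so that the next person can take it by that edge. Only push it, never lift it; leave it lying flat, square against the fence and let go of, and do not disturb the loose things around.

Things in the scene. Friction and masses are not known exactly. Their poses are not given: they have to be found in the camera images.
- ledge: Fixed dark steel ledge 160 (x) x 280 (y) mm on grey feet; top 60 mm above the worktop; moved, and turned up to 0.25 rad, each time. Origin: centre of footprint, on the worktop. x axis: away from the robot, to the blue fence (bar 12 mm thick, 14 mm high on the ledge's top, all along its far side; inner face at x = +68 mm). y axis: along the ledge to the left; ends at y = -140 and +140 mm
- ledge_end (a point): Middle of the ledge's left end, at the height of its top (x = 0, y = +140, z = 60 mm of the ledge); the blank is to stick out past this end
- blank: Loose flat aluminium plate 80 (x) x 140 (y) x 6 mm, 0.15 to 0.25 kg, lying on the ledge 4 mm or more short of the fence and up to 0.2 rad askew. Origin: centre of its underside; y axis: along it to the yellow end at y = +70 mm, which is towards the ledge's left end; plain end at y = -70 mm. Flush against the fence its origin is at x = +28 mm of the ledge. A push of 1 to 2 N slides it
- blank_front (a point): Middle of the blank's yellow end face (y = +70, z = 3 mm of the blank). The yellow band is the last 35 mm before it; the black line, 3 mm wide, crosses the top from 57 to 60 mm from it. With 70 mm or more out past the ledge the blank tips off
- loupe: Loose black stand loupe, 41 mm across and 34 mm high, on the worktop beyond the left end of the ledge; origin under its centre. To be left alone
- relay_1: Loose black relay block 35x28x22 mm on the worktop, left of the ledge and nearer to the robot; origin under its centre. To be left alone
- pen_blue: Loose blue pen 135x13x12 mm lying on the worktop right of the ledge; origin under its centre. To be left alone

How it is judged:
By the outcome, as a careful person would: the job done as asked, in the order asked, and still so for the second after the job is handed in, with the robot touching nothing.
It also fails if it takes over 51 s, if anything falls off the work surface, if the arm or the gripper's body presses on something with over 40 N, if the wrist force passes 120 N, or if a joint passes its speed limit or range.

ROBOT

A 6-joint arm with a two-finger parallel gripper is mounted at the origin on a cart in front of the work surface, level with it; the furniture and walls round the work are solid. World frame = base frame: x ahead of the robot, y to its left, z up, the work surface at z = 0. Lengths are in m, angles in rad, forces in N, time in s.
With the tool pointing down it reaches from about 0.3 to 0.775 m from the base axis. Payload 14.6 kg.
Tool frame: the origin (TCP) lies between the finger pads; the fingertips stand manip.tip_reach ahead of it and the grasp point (between the pads) lies 6 mm ahead of it (manip.tip_reach is the distance from the TCP to the fingertips, in m); y points along the fingers, z is the direction in which the jaws open and shut, and the axes are right-handed (so a half turn about y gives the same grasp; the last joint's range is limited). The gripper opens to 94 mm and grips with 3 to 60 N. Pads are 16 mm wide; open, the fingers measure 119 mm over their backs; the gripper's body (75 mm by 177 mm) begins 78 mm behind the grasp point.
Start: joints at [1.117, 0.3, 1.521, -0, 1.321, -0.067], TCP at [0.207, 0.509, 0.23] pointing down, gripper open.
Joint ranges: [-3.03, 3.03], [-0.79, 2.21], [0.23, 2.52], [-1.04, 4.18], [0, 3.07], [-2.55, 2.55]. Speed limits (rad/s): [2.22, 2.22, 2.57, 3.14, 3.14, 3.14].

INTERFACE

Orientations are given as a rotation vector (axis times angle).
In Python, from plant import manip gives the robot as it stands. The module is installed in compiled form; this text tells all that it offers.
- The arm moves only by the tool step_arm, never from a script. Its argument "targets" is text: rows parted by semicolons, each of 6 numbers parted by spaces: the shift along the tool's x, y, z in m, then the turn, a rotation vector about the tool's x, y, z in rad. In form: dx dy dz wx wy wz; .... A call has 1 to 8 rows; each row is the pose to reach, as a shift and turn from the pose commanded when the call began, along the tool's axes at that moment; what a row does not reach only later rows make up. A row lasts 1/10 s, in which the tool goes at most 50 mm and 8.59 degrees, less where a joint would pass 70% of its speed; a pose out of reach is approached as far as the arm can. A call with a gripper value outside its range is refused whole. "gripper" is the closure, from 0 (fully open) to 1 (shut), set as the call begins (left out, the last holds). The fingers move at their own pace and stop on an object; the grip force is fixed at half the most. Time passes only in rows, so rows that repeat a pose let the fingers close. It gives the time, the measured TCP pose, the force and the opening at its end, in the units of the state.
- manip.sense(): the state, without advancing time (a new reading comes with each control period).
- manip.get_image(name): name is "scene" or "top"; returns a dict with "color" (400x640x3 uint8, blue, green, red), "fx", "fy", "cx", "cy" (pixels), "T" (4x4, takes a point from camera to world coordinates). Camera axes: x right, y down, z forward; pixel columns grow to the right and rows downward; lengths in m; the calibration is good to about 2 mm. A picture is of the moment at which its call begins. There is no depth.
- manip.finish_job(): hands the job in, once; it reports no verdict.
The state is a dict: "time_s": time; "joint_positions": joint angles; "joint_velocities": joint speeds; "effort": joint torques, N m; "eef_pos": TCP position; "tool_rot": TCP orientation; "ft_force": force on the tool from outside, world axes, zero at the start; "torque": the same for the moment, N m; "opening": opening from 0.0 (shut) to 1.0 (fully open).
Only numpy, scipy, OpenCV 4.12 (cv2) and the standard library are available. Lean on these libraries where they do the work, as an engineer would, in place of code of your own. Each camera call takes 0.05 s, during which the arm holds its last target. There are 200 camera calls.

## Working session

There is one attempt and no reset: what is moved stays moved. The work goes in short steps, Python scripts to look and compute and a tool call to move; the robot and the scene stay as the last step left them, time stands still between calls to the robot, and variables do not carry over. Pictures are saved under pics/ and viewed, about 8 in all and at most 12, crops included, and the job is handed in when it is done.

Besides the shell and the picture viewer there is one more tool, called after ">>>" as name(argument=value, ...), one argument or row to a line, values as JSON. step_arm: Moves the arm, as the interface text tells. Its arguments: {"type":"object","properties":{"targets":{"type":"string"},"gripper":{"type":"number"}},"required":["targets"]}

```bash
mkdir -p pics; python3 - <<'E'
from plant import manip
import cv2,numpy as np
s=manip.sense();print(s,manip.tip_reach)
for n in("scene","top"):
    d=manip.get_image(n);cv2.imwrite(f"pics/{n}0.png",d["color"]);print(n,d["fx"],d["fy"],d["cx"],d["cy"],np.round(d["T"],4).tolist())
E
```

```text
{'time_s': 0.0, 'joint_positions': array([ 1.11739223e+00,  3.00462286e-01,  1.52162800e+00, -2.30072009e-05,
        1.32070965e+00, -6.66399934e-02]), 'joint_velocities': array([ 0.00016713, -0.00056215, -0.00045001,  0.00090213, -0.00028651,
        0.00048219]), 'effort': array([-1.97250342e-04, -5.31815171e+01, -3.52735591e+01,  7.08271447e-02,
        2.44565407e-02, -3.11419490e-05]), 'eef_pos': array([0.20737239, 0.50913218, 0.22987131]), 'tool_rot': array([-1.55059254,  0.30369361, -0.30323748]), 'ft_force': array([0.474494  , 0.06537729, 0.3807016 ]), 'torque': array([ 0.01260716, -0.00976695,  0.0063048 ]), 'opening': 1.002296431486986} 0.025
scene 466.94943953927645 466.94943953927645 321.80527157096475 206.3855293201808 [[0.5986, -0.5803, 0.5521, -0.0957], [-0.801, -0.4376, 0.4085, -0.3199], [0.0045, -0.6868, -0.7268, 0.9049], [0.0, 0.0, 0.0, 1.0]]
top 417.1677556349801 417.1677556349801 318.85088646285465 198.1985905640801 [[-0.0262, -0.9884, 0.1496, 0.3354], [-0.9996, 0.0273, 0.0049, 0.1668], [-0.0089, -0.1494, -0.9887, 1.4003], [0.0, 0.0, 0.0, 1.0]]
```

View pics/top0.png

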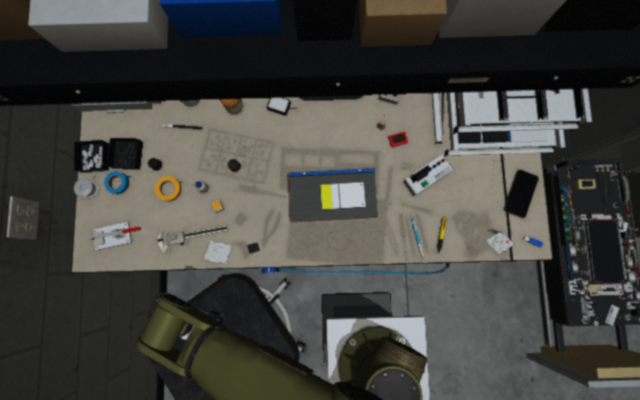

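View pics/scene0.png

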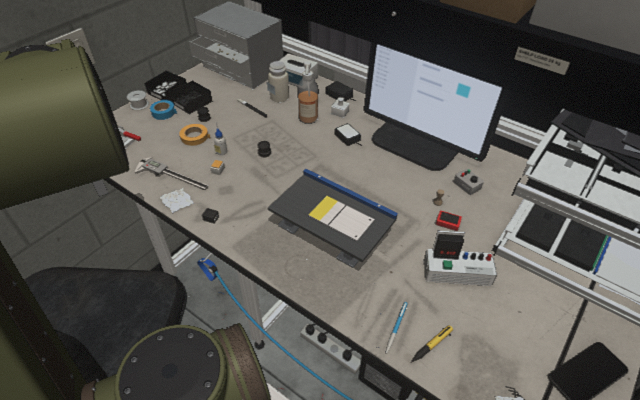

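The top view shows the ledge at about (288–377, 170–220), its blue fence along the top edge and the blank at (320–366, 182–209) with the yellow end to the left. The scene view shows the same: blank near (345, 220), fence from (305,175) to (395,215). The loupe is at (264,149), the relay at (210,215) and the pen at (397,325).

```bash
cat > h.py <<'E'
from plant import manip
import cv2,numpy as np
def grab(n,save=None):
    d=manip.get_image(n)
    if save: cv2.imwrite(save,d["color"])
    return d
def ray(d,uv,z):
    uv=np.atleast_2d(np.asarray(uv,float));T=d["T"]
    r=np.c_[(uv[:,0]-d["cx"])/d["fx"],(uv[:,1]-d["cy"])/d["fy"],np.ones(len(uv))]@T[:3,:3].T
    return (T[:3,3]+r*((z-T[2,3])/r[:,2])[:,None])
ROI={"scene":(260,160,410,280),"top":(280,160,390,230)}
K=4
def blobs(d,n):
    "largest contour (full-res px) of fence, yellow, plate(yellow+white) in the ROI, upsampled"
    x0,y0,x1,y1=ROI[n]
    im=cv2.resize(d["color"][y0:y1,x0:x1],None,fx=K,fy=K,interpolation=cv2.INTER_CUBIC)
    h=cv2.cvtColor(im,cv2.COLOR_BGR2HSV)
    yel=cv2.inRange(h,(20,110,110),(38,255,255)); blu=cv2.inRange(h,(100,120,60),(125,255,255))
    wh=cv2.inRange(h,(0,0,130),(180,70,255))
    out={}
    for k,m in(("fence",blu),("yellow",yel),("white",wh)):
        c=max(cv2.findContours(m,0,cv2.CHAIN_APPROX_NONE)[0],key=cv2.contourArea)[:,0].astype(float)
        out[k]=(c+.5)/K-.5+[x0,y0]
    return out,im
def rect(p):
    (c,s,a)=cv2.minAreaRect((p[:,:2]*1000).astype(np.float32)); b=cv2.boxPoints((c,s,a))
    return np.array(c),np.array(s),b
def along(s,b):
    e=max((b[1]-b[0],b[2]-b[1]),key=np.linalg.norm); e=e*np.sign(e[1]); return np.arctan2(-e[0],e[1])
E
python3 - <<'E'
from h import *
for n in("scene","top"):
    d=grab(n); o,im=blobs(d,n); cv2.imwrite(f"pics/roi_{n}.png",im)
    for k,z in(("fence",.074),("yellow",.066),("white",.066)):
        c,s,b=rect(ray(d,o[k],z)); print(n,k,c.round(1),s.round(1),"yaw",round(along(s,b),3),b.round(1).tolist())
E
```

```text
scene fence [616.9 125.6] [ 14.  277.2] yaw 0.025 [[606.5, 264.0], [613.2999877929688, -13.100000381469727], [627.2999877929688, -12.800000190734863], [620.5, 264.29998779296875]]
scene yellow [540.7 147.7] [80.9 33.8] yaw -1.536 [[499.70001220703125, 163.1999969482422], [500.8999938964844, 129.39999389648438], [581.7000122070312, 132.1999969482422], [580.5, 166.0]]
scene white [604.8 155.1] [246.3 408.2] yaw 0.647 [[383.5, 243.6999969482422], [629.5999755859375, -82.0], [826.0999755859375, 66.5], [580.0, 392.20001220703125]]
top fence [620.9 128.3] [ 13.5 175.4] yaw 0.026 [[611.7999877929688, 215.8000030517578], [616.4000244140625, 40.400001525878906], [629.9000244140625, 40.79999923706055], [625.2999877929688, 216.1999969482422]]
top yellow [543.4 151. ] [83.2 35.3] yaw -1.54 [[501.29998779296875, 167.3000030517578], [502.3999938964844, 132.10000610351562], [585.5, 134.6999969482422], [584.4000244140625, 169.89999389648438]]
top white [545.6  79.4] [ 81.7 107.4] yaw 0.039 [[502.79998779296875, 131.5], [506.8999938964844, 24.200000762939453], [588.5, 27.299999237060547], [584.4000244140625, 134.6999969482422]]
```

View pics/roi_scene.png

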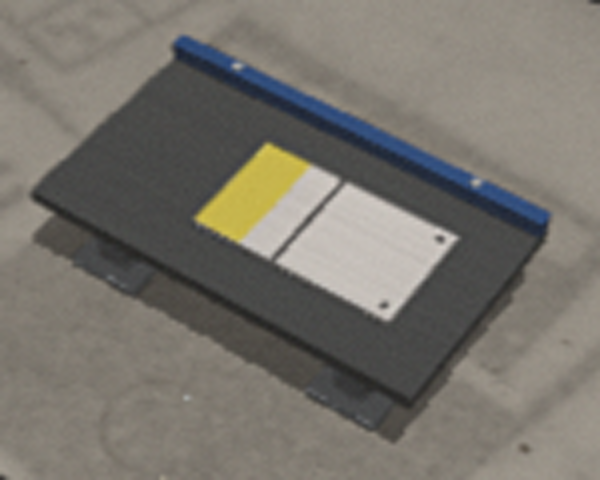

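```bash
cat >> h.py <<'E'
from scipy.spatial.transform import Rotation as R
YAW=.025; 
def L(x,y,z=0,c=(.5435,.126)):  # ledge -> world
    return np.array([c[0]+x*np.cos(YAW)-y*np.sin(YAW),c[1]+x*np.sin(YAW)+y*np.cos(YAW),z])
def tool(jaw): # jaw axis world angle ->rotation, y down
    z=np.array([np.cos(jaw),np.sin(jaw),0]);y=np.array([0,0,-1.]);return np.c_[np.cross(y,z),y,z]
def delta(p,Rt,verbose=True):
    s=manip.sense();R0=R.from_rotvec(s["tool_rot"])
    return np.r_[R0.inv().apply(np.array(p)-s["eef_pos"]),(R0.inv()*R.from_matrix(Rt)).as_rotvec()].round(4)
E
python3 - <<'E'
from h import *
s=manip.sense();print(R.from_rotvec(s["tool_rot"]).as_matrix().round(3))
for a in (0,np.pi): print(delta(L(-75,-30,0)*0+L(-.085,-.03,.15),tool(np.pi/2+YAW+a)), L(-.085,-.03,.15))
E
```

```text
[[ 0.926 -0.     0.377]
 [-0.377 -0.001  0.926]
 [-0.    -1.    -0.001]]
[ 3.899e-01  8.030e-02 -2.896e-01  7.000e-04 -4.118e-01 -2.000e-04] [0.45927648 0.0938846  0.15      ]
[ 3.8990e-01  8.0300e-02 -2.8960e-01  3.0000e-04  2.7298e+00  9.0000e-04] [0.45927648 0.0938846  0.15      ]
```

>>> step_arm(
  targets="0.195 0.04 -0.145 0 -0.206 0;0.195 0.04 -0.145 0 -0.206 0;0.195 0.04 -0.145 0 -0.206 0;0.39 0.08 -0.29 0 -0.412 0;0.39 0.08 -0.29 0 -0.412 0;0.39 0.08 -0.29 0 -0.412 0;0.39 0.08 -0.29 0 -0.412 0;0.39 0.08 -0.29 0 -0.412 0",
  gripper=0,
)

```text
time_s: 1.0
eef_pos: [0.4084, 0.177, 0.1667]
tool_rot: [-1.571, -0.02, 0.02]
ft_force: [0.5, 0.6, -0.3]
opening: 0.999
```

>>> step_arm(
  targets="0 0 0 0 0 0;0 0 0 0 0 0;0 0 0 0 0 0;0 0 0 0 0 0",
)

```text
time_s: 1.4
eef_pos: [0.4073, 0.18, 0.167]
tool_rot: [-1.57, -0.022, 0.021]
ft_force: [-0.3, 0.6, 0.0]
opening: 0.998
```

```bash
python3 - <<'E'
from h import *
print(manip.sense()["eef_pos"],delta(L(-.08,-.03,.0875),tool(np.pi/2+YAW)))
cv2.imwrite("pics/s1.png",grab("scene")["color"])
E
```

```text
[0.40734351 0.17995032 0.16703585] [ 0.0546  0.0795 -0.0875 -0.0002  0.0022  0.0003]
```

View pics/s1.png

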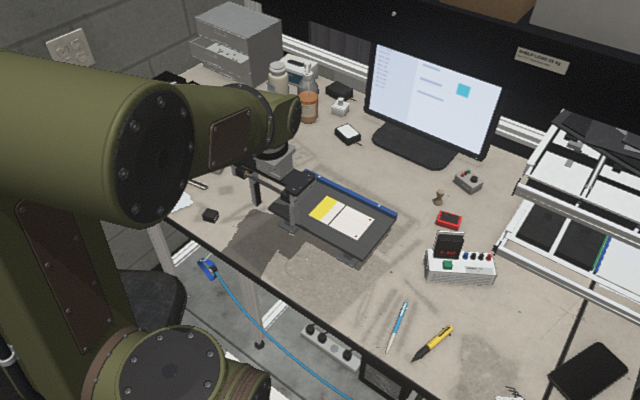

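The gripper hangs in front of the ledge, over (290,195), and the blank at (345,217) hasn't moved. The arm stopped short of the target, so I'll finish the approach and descend.

>>> step_arm(
  targets="0.0545 0 -0.0875 0 0 0;0.0545 0 -0.0875 0 0 0;0.0545 0 -0.0875 0 0 0;0.0545 0.06 -0.0875 0 0 0;0.0545 0.06 -0.0875 0 0 0;0.0545 0.0795 -0.0875 0 0 0;0.0545 0.0795 -0.0875 0 0 0;0.0545 0.0795 -0.0875 0 0 0",
)

```text
time_s: 2.25
eef_pos: [0.4645, 0.0934, 0.0884]
tool_rot: [-1.571, -0.021, 0.021]
ft_force: [0.1, -0.5, -0.3]
opening: 0.997
```

```bash
python3 - <<'E'
from h import *
s=manip.sense();print(s["time_s"],s["eef_pos"],s["ft_force"],delta(L(.02-.008-.04,-.03,.0875),tool(np.pi/2+YAW)))
E
```

```text
2.25 [0.46454621 0.09343852 0.08836637] [ 0.0567915  -0.50310459 -0.26932295] [ 0.0517  0.0009  0.0005 -0.      0.0013  0.    ]
```

>>> step_arm(
  targets="0.01 0.001 0 0 0 0;0.02 0.001 0 0 0 0;0.025 0.001 0 0 0 0;0.029 0.001 0 0 0 0;0.033 0.001 0 0 0 0;0.037 0.001 0 0 0 0;0.041 0.001 0 0 0 0;0.045 0.001 0 0 0 0",
)

```text
time_s: 3.05
eef_pos: [0.5097, 0.0939, 0.0863]
tool_rot: [-1.571, -0.02, 0.02]
ft_force: [-1.6, -0.1, 0.4]
opening: 1.002
```

>>> step_arm(
  targets="0.002 0 0 0 0 0;0.004 0 0 0 0 0;0.006 0 0 0 0 0;0.008 0 0 0 0 0;0.008 0 0 0 0 0",
)

```text
time_s: 3.55
eef_pos: [0.5178, 0.0941, 0.0864]
tool_rot: [-1.571, -0.02, 0.019]
ft_force: [0.2, -0.5, 0.8]
opening: 0.998
```

```bash
python3 - <<'E'
from h import *
d=grab("scene");cv2.imwrite("pics/s2.png",cv2.resize(d["color"][140:290,240:430],None,fx=4,fy=4,interpolation=cv2.INTER_CUBIC))
s=manip.sense();print(s["time_s"],s["eef_pos"],s["ft_force"],delta(L(-.02,-.03,.0875),tool(np.pi/2+YAW)))
E
```

```text
3.6 [0.51767903 0.09408542 0.08637128] [-0.41760875  0.04010434 -0.69380548] [ 0.0066 -0.0011  0.0013 -0.      0.0002  0.0004]
```

View pics/s2.png

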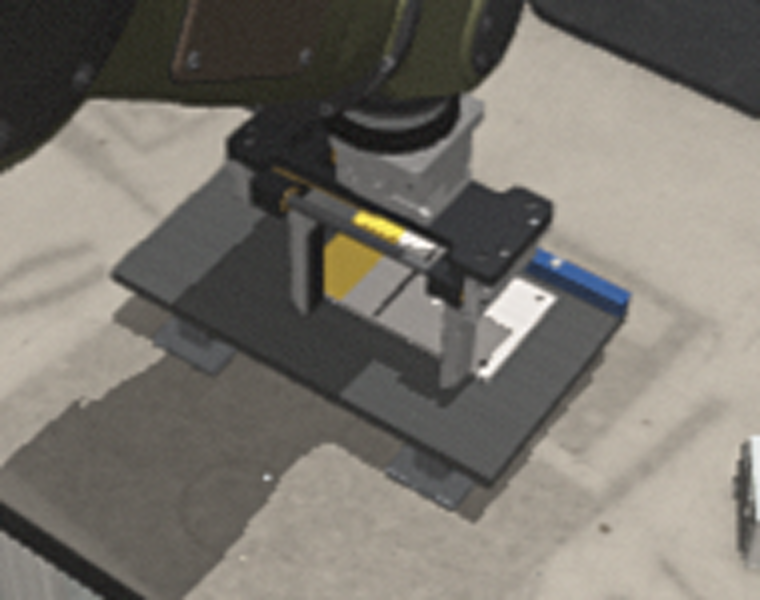

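Both fingers are in contact along the blank's near edge, at about (315,300) and (460,380) in the crop. The right part of the fence is in view at (590,285), and there is still a gap. I'll keep pushing in small steps and watch the force.

>>> step_arm(
  targets="0.002 -0.0005 0 0 0 0;0.004 -0.0005 0 0 0 0;0.005 -0.0005 0 0 0 0;0.006 -0.0005 0 0 0 0",
)

```text
time_s: 4.0
eef_pos: [0.5235, 0.0942, 0.0868]
tool_rot: [-1.571, -0.02, 0.02]
ft_force: [-1.9, 1.0, 0.6]
opening: 0.997
```

>>> step_arm(
  targets="0.001 0 0 0 0 0;0.001 0 0 0 0 0;0.002 0 0 0 0 0;0.002 0 0 0 0 0",
)

```text
time_s: 4.4
eef_pos: [0.5256, 0.0943, 0.0869]
tool_rot: [-1.571, -0.02, 0.02]
ft_force: [-0.3, -0.1, 0.5]
opening: 0.999
```

>>> step_arm(
  targets="0.001 0 0 0 0 0;0.001 0 0 0 0 0;0.002 0 0 0 0 0;0.002 0 0 0 0 0",
)

```text
time_s: 4.8
eef_pos: [0.5276, 0.0943, 0.0869]
tool_rot: [-1.571, -0.02, 0.02]
ft_force: [-1.5, -0.1, 0.8]
opening: 1.001
```

>>> step_arm(
  targets="0.001 0 0 0 0 0;0.001 0 0 0 0 0;0.002 0 0 0 0 0;0.002 0 0 0 0 0",
)

```text
time_s: 5.2
eef_pos: [0.5287, 0.0943, 0.0867]
tool_rot: [-1.571, -0.018, 0.022]
ft_force: [-8.5, -0.2, 5.5]
opening: 1.0
```

>>> step_arm(
  targets="0.001 0 0 0 0 0;0.001 0 0 0 0 0;0.001 0 0 0 0 0",
)

```text
time_s: 5.5
eef_pos: [0.529, 0.0943, 0.0867]
tool_rot: [-1.571, -0.017, 0.023]
ft_force: [-14.5, -1.7, 9.7]
opening: 1.005
```

```bash
python3 - <<'E'
from h import *
s=manip.sense();print(s["eef_pos"],s["ft_force"],s["torque"])
for n in("scene","top"):
    d=grab(n); o,im=blobs(d,n); cv2.imwrite(f"pics/r3_{n}.png",im)
    for k,z in(("fence",.074),("white",.066),("yellow",.066)):
        c,t,b=rect(ray(d,o[k],z)); print(n,k,c.round(1),t.round(1),"yaw",round(along(t,b),3))
E
```

```text
[0.52896462 0.09433377 0.0866853 ] [-14.48643542  -1.71404719   9.69955405] [-0.17416069  2.79060412  0.08769965]
scene fence [620.   18.3] [66.1 16. ] yaw -0.046
scene white [580.1  66.4] [426.9 243.2] yaw -1.057
scene yellow [558.8 147.6] [50.5 33.6] yaw -1.543
top fence [620.7 132.1] [ 13.3 169.5] yaw 0.028
top white [545.6 -34.1] [ 42.  228.7] yaw 1.519
top yellow [602.6 162.6] [16.7 29.7] yaw 1.403
```

>>> step_arm(
  targets="-0.005 0 0 0 0 0;-0.02 0 0 0 0 0;-0.03 0 0 0 0 0;-0.03 -0.04 0 0 0 0;-0.03 -0.08 0 0 0 0;-0.03 -0.08 0 0 0 0",
)

```text
time_s: 6.2
eef_pos: [0.5024, 0.0939, 0.1719]
tool_rot: [-1.57, -0.027, 0.013]
ft_force: [0.2, 0.2, 0.2]
opening: 0.999
```

```bash
sed -i 's/(.5435,.126)/(.547,.126)/' h.py; python3 - <<'E'
from h import *
s=manip.sense();print(s["eef_pos"],s["ft_force"],delta(L(.024,-.14,.165),tool(YAW)),delta(L(.024,-.14,.087),tool(YAW)))
d=grab("scene");cv2.imwrite("pics/s4.png",cv2.resize(d["color"][140:290,240:430],None,fx=4,fy=4,interpolation=cv2.INTER_CUBIC))
E
```

```text
[0.50244383 0.09392067 0.17185839] [0.24091977 0.15467019 0.20255832] [ 0.0693  0.0074 -0.1091 -0.0074  1.571   0.0062] [ 0.0686  0.0854 -0.1091 -0.0074  1.571   0.0062]
```

>>> step_arm(
  targets="0.069 0.007 -0.109 -0.007 1.571 0.006;0.069 0.007 -0.109 -0.007 1.571 0.006;0.069 0.007 -0.109 -0.007 1.571 0.006;0.069 0.007 -0.109 -0.007 1.571 0.006;0.069 0.007 -0.109 -0.007 1.571 0.006;0.069 0.007 -0.109 -0.007 1.571 0.006;0.069 0.007 -0.109 -0.007 1.571 0.006;0.069 0.007 -0.109 -0.007 1.571 0.006",
  gripper=0.575,
)

```text
time_s: 7.05
eef_pos: [0.5717, -0.0136, 0.1582]
tool_rot: [-1.375, 0.923, -0.913]
ft_force: [-0.2, 0.1, -1.0]
opening: 0.426
```

```bash
python3 - <<'E'
from h import *
s=manip.sense();print(s["eef_pos"],s["ft_force"],delta(L(.024,-.14,.165),tool(YAW)))
E
```

```text
[ 0.5717306  -0.01357939  0.15824825] [-0.20044989  0.14993797 -1.01067935] [ 0.0008 -0.0068  0.0026  0.0084  0.3647  0.    ]
```

>>> step_arm(
  targets="0.001 -0.007 0.003 0.008 0.365 0;0.001 -0.007 0.003 0.008 0.365 0;0.001 -0.007 0.003 0.008 0.365 0;0.001 -0.007 0.003 0.008 0.365 0;0.001 -0.007 0.003 0.008 0.365 0",
)

```text
time_s: 7.55
eef_pos: [0.5751, -0.0133, 0.1659]
tool_rot: [-1.225, 1.185, -1.185]
ft_force: [0.3, 1.0, 0.1]
opening: 0.424
```

```bash
python3 - <<'E'
from h import *
s=manip.sense();print(s["eef_pos"],s["ft_force"],delta(L(.024,-.14,.0875),tool(YAW)))
for n in("scene","top"):
    d=grab(n,f"pics/f5_{n}.png"); o,im=blobs(d,n)
    for k,z in(("fence",.074),("white",.066),("yellow",.066)):
        c,t,b=rect(ray(d,o[k],z)); print(n,k,c.round(1),t.round(1),"yaw",round(along(t,b),3),b.round().tolist())
cv2.imwrite("pics/s5.png",cv2.resize(grab("scene")["color"][140:290,240:430],None,fx=4,fy=4,interpolation=cv2.INTER_CUBIC))
E
```

```text
[ 0.57509858 -0.01331276  0.1658771 ] [0.26458747 1.01061653 0.08121936] [ 0.      0.0784 -0.0006 -0.0002  0.0083  0.0001]
scene fence [613.7 148.9] [ 19.  231.3] yaw 0.024 [[601.0, 264.0], [607.0, 33.0], [626.0, 34.0], [620.0, 265.0]]
scene white [568.7 195. ] [238.5 437.3] yaw 1.212 [[322.0, 160.0], [732.0, 7.0], [815.0, 230.0], [406.0, 383.0]]
scene yellow [573.5 148.1] [81.2 34.3] yaw -1.55 [[533.0, 164.0], [533.0, 130.0], [614.0, 132.0], [614.0, 166.0]]
top fence [621.8 130.1] [ 13.8 173.8] yaw 0.043 [[611.0, 217.0], [619.0, 43.0], [632.0, 44.0], [625.0, 217.0]]
top white [551.6 196.5] [210.8 229.1] yaw 1.544 [[434.0, 94.0], [663.0, 88.0], [669.0, 299.0], [440.0, 305.0]]
top yellow [575.3 150.8] [82.7 37.1] yaw -1.545 [[533.0, 168.0], [534.0, 131.0], [617.0, 133.0], [616.0, 170.0]]
```

View pics/s5.png

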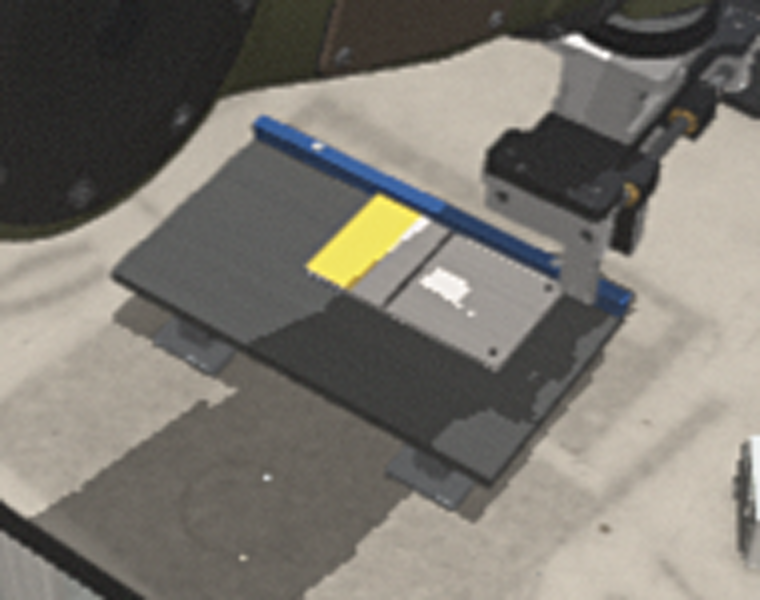

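The blank now lies flush along the fence: its far edge touches the blue bar from (380,195) to (560,285). The gripper is above and beyond its plain end, at about (580,300). Next I descend and push left.

>>> step_arm(
  targets="0 0.04 0 0 0.008 0;0 0.075 0 0 0.008 0;0 0.078 0 0 0.008 0;0 0.078 0 0 0.008 0;-0.01 0.078 0 0 0.008 0;-0.02 0.078 0 0 0.008 0;-0.025 0.078 0 0 0.008 0;-0.028 0.078 0 0 0.008 0",
)

```text
time_s: 8.5
eef_pos: [0.5747, 0.0156, 0.0893]
tool_rot: [-1.219, 1.19, -1.193]
ft_force: [-0.1, -1.0, -0.0]
opening: 0.424
```

>>> step_arm(
  targets="-0.003 0 0 0 0 0;-0.006 0 0 0 0 0;-0.009 0 0 0 0 0;-0.012 0 0 0 0 0;-0.015 0 0 0 0 0;-0.018 0 0 0 0 0;-0.021 0 0 0 0 0;-0.024 0 0 0 0 0",
)

```text
time_s: 9.3
eef_pos: [0.5741, 0.0389, 0.0888]
tool_rot: [-1.219, 1.191, -1.193]
ft_force: [-0.5, -2.9, 1.1]
opening: 0.423
```

>>> step_arm(
  targets="-0.003 0 0 0 0 0;-0.007 0 0 0 0 0;-0.011 0 0 0 0 0;-0.015 0 0 0 0 0;-0.019 0 0 0 0 0;-0.023 0 0 0 0 0;-0.027 0 0 0 0 0;-0.031 0 0 0 0 0",
)

```text
time_s: 10.1
eef_pos: [0.5734, 0.07, 0.0888]
tool_rot: [-1.219, 1.191, -1.193]
ft_force: [0.6, -2.2, 2.3]
opening: 0.424
```

```bash
python3 - <<'E'
from h import *
s=manip.sense();print(s["eef_pos"],s["ft_force"],delta(L(.024,.03,.0870),tool(YAW)))
for n in("scene","top"):
    d=grab(n); o,im=blobs(d,n)
    for k,z in(("yellow",.066),):
        c,t,b=rect(ray(d,o[k],z)); print(n,k,c.round(1),t.round(1),"yaw",round(along(t,b),3),b.round().tolist())
E
```

```text
[0.57336218 0.06995806 0.08879013] [ 0.58145546 -2.18637754  2.31296153] [-0.0867  0.0018 -0.0011 -0.0013 -0.002   0.0002]
scene yellow [572.3 201. ] [81.  34.7] yaw -1.556 [[532.0, 218.0], [532.0, 183.0], [613.0, 184.0], [612.0, 219.0]]
top yellow [574.1 204.9] [82.8 36.2] yaw -1.546 [[532.0, 222.0], [533.0, 186.0], [616.0, 188.0], [615.0, 224.0]]
```

>>> step_arm(
  targets="-0.004 0.001 0 0 0 0;-0.008 0.0015 0 0 0 0;-0.012 0.0015 0 0 0 0;-0.016 0.0015 0 0 0 0;-0.02 0.0015 0 0 0 0;-0.024 0.0015 0 0 0 0;-0.028 0.0015 0 0 0 0;-0.032 0.0015 0 0 0 0",
)

```text
time_s: 11.0
eef_pos: [0.5726, 0.102, 0.0872]
tool_rot: [-1.219, 1.191, -1.193]
ft_force: [-0.1, -0.4, -0.2]
opening: 0.423
```

>>> step_arm(
  targets="-0.004 0 0 0 0 0;-0.008 0 0 0 0 0;-0.012 0 0 0 0 0;-0.016 0 0 0 0 0;-0.02 0 0 0 0 0;-0.024 0 0 0 0 0;-0.028 0 0 0 0 0;-0.032 0 0 0 0 0",
)

```text
time_s: 11.8
eef_pos: [0.5719, 0.134, 0.0873]
tool_rot: [-1.219, 1.191, -1.193]
ft_force: [-0.4, -0.7, -0.2]
opening: 0.426
```

>>> step_arm(
  targets="-0.003 0 0 0 0 0;-0.006 0 0 0 0 0;-0.009 0 0 0 0 0;-0.012 0 0 0 0 0;-0.015 0 0 0 0 0;-0.018 0 0 0 0 0;-0.018 0 0 0 0 0",
)

```text
time_s: 12.5
eef_pos: [0.5715, 0.152, 0.0873]
tool_rot: [-1.219, 1.191, -1.193]
ft_force: [-0.4, -0.7, 0.0]
opening: 0.426
```

```bash
python3 - <<'E'
from h import *
s=manip.sense();print(s["time_s"],s["eef_pos"],s["ft_force"])
ROI["top"]=(260,160,390,230);ROI["scene"]=(240,150,410,280)
for n in("scene","top"):
    d=grab(n); o,im=blobs(d,n)
    for k,z in(("yellow",.066),):
        c,t,b=rect(ray(d,o[k],z)); print(n,k,c.round(1),t.round(1),"yaw",round(along(t,b),3),b.round().tolist())
cv2.imwrite("pics/s6.png",cv2.resize(grab("scene")["color"][140:290,240:430],None,fx=4,fy=4,interpolation=cv2.INTER_CUBIC))
E
```

```text
12.5 [0.57152003 0.1520337  0.08732564] [-0.43471711 -0.72010541  0.00456216]
scene yellow [569.4 283.1] [80.  34.2] yaw -1.543 [[529.0, 299.0], [530.0, 265.0], [610.0, 267.0], [609.0, 301.0]]
top yellow [572.9 286.3] [83.6 36.9] yaw -1.554 [[531.0, 304.0], [531.0, 267.0], [615.0, 268.0], [614.0, 305.0]]
```

View pics/s6.png

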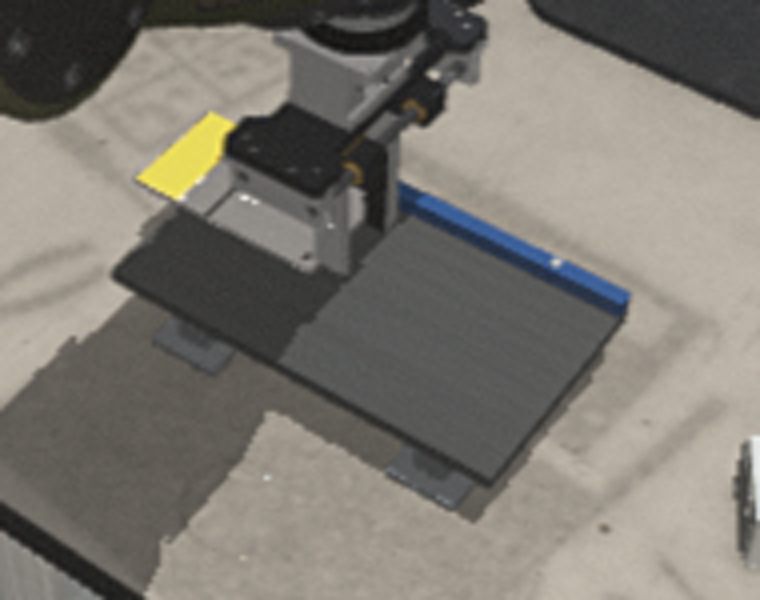

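The yellow band is just past the ledge's left end, between (135,180) and (225,115). Scene rays put it at y 265–300 mm, with the ledge end at about 264. About 10 mm more will centre it.

>>> step_arm(
  targets="-0.003 0 0 0 0 0;-0.006 0 0 0 0 0;-0.009 0 0 0 0 0;-0.01 0 0 0 0 0;-0.01 0 0 0 0 0;0.01 0 0 0 0 0;0.03 0 0 0 0 0;0.03 -0.04 0 0 0 0",
)

```text
time_s: 13.45
eef_pos: [0.5701, 0.1196, 0.1233]
tool_rot: [-1.225, 1.198, -1.191]
ft_force: [-0.2, 0.9, -0.1]
opening: 0.425
```

>>> step_arm(
  targets="0 -0.05 0 0 0 0;0 -0.09 0 0 0 0;0.05 -0.09 0 0 0 0;0.1 -0.09 0 0 0 0;0.15 -0.09 0 0 0 0;0.15 -0.09 0 0 0 0;0.15 -0.09 0 0 0 0;0.15 -0.09 0 0 0 0",
)

```text
time_s: 14.25
eef_pos: [0.5755, -0.0273, 0.2173]
tool_rot: [-1.219, 1.191, -1.192]
ft_force: [0.3, 0.2, 0.3]
opening: 0.426
```

```bash
cat > chk.py <<'E'
from h import *
s=manip.sense();print(s["time_s"],s["eef_pos"],s["ft_force"])
ROI["top"]=(260,160,390,230);ROI["scene"]=(240,150,410,280)
for n in("scene","top"):
    d=grab(n); o,im=blobs(d,n); cv2.imwrite(f"pics/c_{n}.png",im)
    for k,z in(("fence",.074),("yellow",.066),("white",.066)):
        c,t,b=rect(ray(d,o[k],z)); print(n,k,c.round(1),t.round(1),"yaw",round(along(t,b),3),b.round(1).tolist())
E
python3 chk.py
```

```text
14.25 [ 0.57550141 -0.02732972  0.21730023] [0.33112205 0.20952607 0.25790062]
scene fence [614.9 125.6] [ 18.1 277.1] yaw 0.026 [[602.2999877929688, 263.79998779296875], [609.5, -13.100000381469727], [627.5999755859375, -12.699999809265137], [620.4000244140625, 264.29998779296875]]
scene yellow [569.2 293.1] [80.8 34.2] yaw -1.497 [[527.7000122070312, 307.20001220703125], [530.2000122070312, 273.0], [610.7999877929688, 279.0], [608.2999877929688, 313.20001220703125]]
scene white [578.8 104.1] [434.8 335.6] yaw -0.926 [[304.20001220703125, 107.5], [505.8999938964844, -160.6999969482422], [853.2999877929688, 100.69999694824219], [651.5999755859375, 368.79998779296875]]
top fence [621.5 127.8] [ 14.4 174.5] yaw 0.027 [[611.9000244140625, 214.8000030517578], [616.7000122070312, 40.29999923706055], [631.0999755859375, 40.70000076293945], [626.2999877929688, 215.1999969482422]]
top yellow [572.5 296.8] [82.1 35.2] yaw -1.555 [[531.2000122070312, 313.79998779296875], [531.7000122070312, 278.6000061035156], [613.7999877929688, 279.79998779296875], [613.2999877929688, 315.0]]
top white [552.9 248. ] [239.8 229.1] yaw -0.028 [[434.8999938964844, 131.39999389648438], [664.0, 124.9000015258789], [670.7999877929688, 364.5], [441.70001220703125, 371.1000061035156]]
```

View pics/c_scene.png

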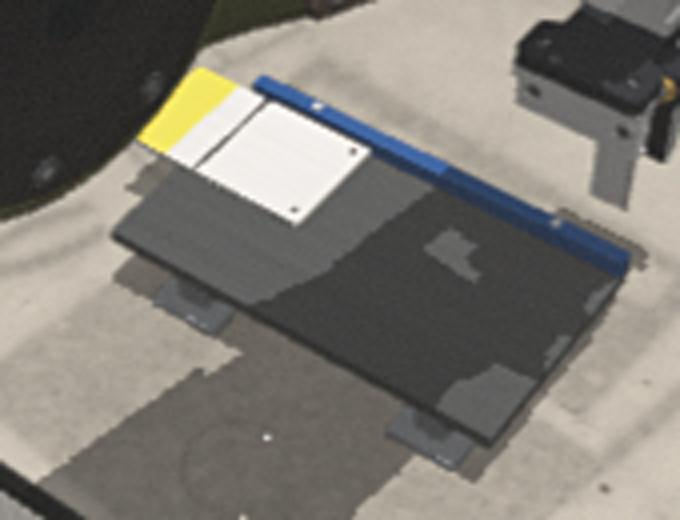

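The blank is along the fence and the whole yellow end is out past the ledge. The black line, (197,168) to (265,100), is about 10 mm inside the ledge end. The top view suggests about 0.01 rad of skew, which is within noise, so I'll re-seat it gently with the two-finger push on the near edge.

```bash
python3 - <<'E'
from h import *
print(delta(L(-.06,.112,.165),tool(YAW+np.pi/2)))
E
```

```text
[-2.6560e-01  5.2200e-02 -8.4800e-02 -1.1000e-03 -1.5711e+00  1.2000e-03]
```

>>> step_arm(
  targets="-0.05 0 -0.085 0 -1.571 0;-0.1 0 -0.085 0 -1.571 0;-0.15 0 -0.085 0 -1.571 0;-0.2 0 -0.085 0 -1.571 0;-0.266 0 -0.085 0 -1.571 0;-0.266 0.02 -0.085 0 -1.571 0;-0.266 0.052 -0.085 0 -1.571 0;-0.266 0.052 -0.085 0 -1.571 0",
  gripper=0,
)

```text
time_s: 15.15
eef_pos: [0.482, 0.2375, 0.1612]
tool_rot: [-1.558, 0.268, -0.262]
ft_force: [-0.7, -0.3, 0.0]
opening: 0.997
```

```bash
python3 - <<'E'
from h import *
print(delta(L(-.06,.112,.15),tool(YAW+np.pi/2)))
E
```

```text
[ 2.500e-03  1.120e-02 -2.000e-04  3.000e-03 -3.623e-01 -3.700e-03]
```

>>> step_arm(
  targets="0.0025 0.011 0 0.003 -0.362 -0.004;0.0025 0.011 0 0.003 -0.362 -0.004;0.0025 0.011 0 0.003 -0.362 -0.004;0.0025 0.011 0 0.003 -0.362 -0.004;0.0025 0.011 0 0.003 -0.362 -0.004",
)

```text
time_s: 15.65
eef_pos: [0.4865, 0.2354, 0.1542]
tool_rot: [-1.569, -0.015, 0.006]
ft_force: [0.4, 0.1, 0.1]
opening: 0.996
```

```bash
python3 - <<'E'
from h import *
print(manip.sense()["eef_pos"],delta(L(-.06,.112,.087),tool(YAW+np.pi/2)),delta(L(-.02,.112,.087),tool(YAW+np.pi/2)))
E
```

```text
[0.48653368 0.23542306 0.1542164 ] [-0.0027  0.0672  0.0009 -0.0021 -0.0119  0.006 ] [ 0.0373  0.0674  0.0014 -0.0021 -0.0119  0.006 ]
```

>>> step_arm(
  targets="-0.003 0.03 0 -0.002 -0.01 0.004;-0.003 0.063 0 -0.002 -0.01 0.004;-0.003 0.063 0 -0.002 -0.01 0.004;-0.003 0.063 0 -0.002 -0.01 0.004",
)

```text
time_s: 16.05
eef_pos: [0.4843, 0.2351, 0.0918]
tool_rot: [-1.571, -0.02, 0.017]
ft_force: [0.5, -0.2, 0.4]
opening: 1.001
```

```bash
python3 - <<'E'
from h import *
print(manip.sense()["eef_pos"],delta(L(-.06,.112,.087),tool(YAW+np.pi/2)),delta(L(-.02,.112,.087),tool(YAW+np.pi/2)))
E
```

```text
[0.48428886 0.23511921 0.09182792] [-0.      0.0048  0.0013  0.0001 -0.0016  0.0016] [ 0.04    0.0049  0.0014  0.0001 -0.0016  0.0016]
```

>>> step_arm(
  targets="0 0.0045 0 0 -0.002 0.001;0.01 0.0045 0 0 -0.002 0.001;0.02 0.0045 0 0 -0.002 0.001;0.027 0.0045 0 0 -0.002 0.001;0.03 0.0045 0 0 -0.002 0.001;0.033 0.0045 0 0 -0.002 0.001;0.035 0.0045 0 0 -0.002 0.001;0.036 0.0045 0 0 -0.002 0.001",
)

```text
time_s: 16.85
eef_pos: [0.5202, 0.2358, 0.0867]
tool_rot: [-1.571, -0.021, 0.02]
ft_force: [-0.4, 0.1, -0.1]
opening: 1.001
```

>>> step_arm(
  targets="0.001 0 0 0 0 0;0.002 0 0 0 0 0;0.002 0 0 0 0 0",
)

```text
time_s: 17.15
eef_pos: [0.5222, 0.2358, 0.0867]
tool_rot: [-1.571, -0.021, 0.02]
ft_force: [-0.2, -0.2, -0.4]
opening: 1.002
```

>>> step_arm(
  targets="0.001 0 0 0 0 0;0.001 0 0 0 0 0;0.001 0 0 0 0 0",
)

```text
time_s: 17.45
eef_pos: [0.5232, 0.2358, 0.0867]
tool_rot: [-1.571, -0.021, 0.02]
ft_force: [-0.1, 0.8, 0.8]
opening: 1.0
```

>>> step_arm(
  targets="0.001 0 0 0 0 0;0.001 0 0 0 0 0;0.001 0 0 0 0 0",
)

```text
time_s: 17.75
eef_pos: [0.5242, 0.2359, 0.0867]
tool_rot: [-1.571, -0.021, 0.02]
ft_force: [-0.8, -0.1, -0.3]
opening: 1.003
```

>>> step_arm(
  targets="0.001 0 0 0 0 0;0.001 0 0 0 0 0;0.001 0 0 0 0 0",
)

```text
time_s: 18.05
eef_pos: [0.5248, 0.2359, 0.0866]
tool_rot: [-1.571, -0.021, 0.021]
ft_force: [-4.4, -0.7, 1.9]
opening: 0.998
```

>>> step_arm(
  targets="0.0007 0 0 0 0 0;0.0007 0 0 0 0 0;0.0007 0 0 0 0 0",
)

```text
time_s: 18.35
eef_pos: [0.525, 0.2359, 0.0866]
tool_rot: [-1.571, -0.02, 0.022]
ft_force: [-9.2, -0.2, 4.6]
opening: 0.998
```

>>> step_arm(
  targets="-0.002 0 0 0 0 0;-0.01 0 0 0 0 0;-0.03 0 0 0 0 0;-0.05 0 0 0 0 0;-0.05 -0.05 0 0 0 0;-0.05 -0.1 0 0 0 0;-0.09 -0.12 0 0 0 0;-0.13 -0.12 0 0 0 0",
)

```text
time_s: 19.15
eef_pos: [0.3957, 0.2327, 0.2093]
tool_rot: [-1.568, -0.025, 0.015]
ft_force: [0.4, 0.7, -0.2]
opening: 1.001
```

>>> step_arm(
  targets="-0.02 -0.05 -0.05 0 0 0;-0.02 -0.05 -0.1 0 0 0;-0.02 -0.05 -0.15 0 0 0;-0.02 -0.05 -0.2 0 0 0;-0.02 -0.05 -0.25 0 0 0;-0.02 -0.05 -0.3 0 0 0;-0.02 -0.05 -0.3 0 0 0;-0.02 -0.05 -0.3 0 0 0",
)

```text
time_s: 19.95
eef_pos: [0.3833, -0.0697, 0.2565]
tool_rot: [-1.571, -0.019, 0.017]
ft_force: [-0.2, -0.0, 0.2]
opening: 1.001
```

```bash
python3 chk.py; python3 - <<'E'
from h import *
# fence inner/front lines vs blank line features: manual view
a=grab("scene")["color"];cv2.imwrite("pics/f7.png",np.vstack([cv2.resize(a[140:240,240:370],(650,500),interpolation=cv2.INTER_CUBIC)]))
cv2.imwrite("pics/f7full.png",a)
E
```

```text
19.95 [ 0.38333912 -0.06971091  0.25653035] [-0.17446402 -0.02722364  0.17082418]
scene fence [622.  109.5] [6.2 7.6] yaw 0.646 [[617.2000122070312, 110.5999984741211], [621.7999877929688, 104.5999984741211], [626.7000122070312, 108.4000015258789], [622.2000122070312, 114.4000015258789]]
scene yellow [580.5 127.9] [10.6  3.4] yaw -1.485 [[575.0999755859375, 129.10000610351562], [575.4000244140625, 125.69999694824219], [585.9000244140625, 126.5999984741211], [585.5999755859375, 130.0]]
scene white [367.8 182. ] [219.4 156.5] yaw -0.113 [[277.70001220703125, 81.80000305175781], [433.29998779296875, 64.30000305175781], [457.8999938964844, 282.20001220703125], [302.3999938964844, 299.79998779296875]]
top fence [620.9 127.8] [ 13.5 174.4] yaw 0.026 [[612.0, 214.8000030517578], [616.4000244140625, 40.400001525878906], [629.9000244140625, 40.79999923706055], [625.4000244140625, 215.1999969482422]]
top yellow [572.5 296.8] [82.1 35.2] yaw -1.555 [[531.2000122070312, 313.70001220703125], [531.7999877929688, 278.5], [613.7999877929688, 279.8999938964844], [613.2999877929688, 315.1000061035156]]
top white [554.9 316.6] [ 97.1 231.3] yaw 1.566 [[439.0, 268.6000061035156], [670.2999877929688, 267.5], [670.7999877929688, 364.5], [439.5, 365.70001220703125]]
```

View pics/f7.png

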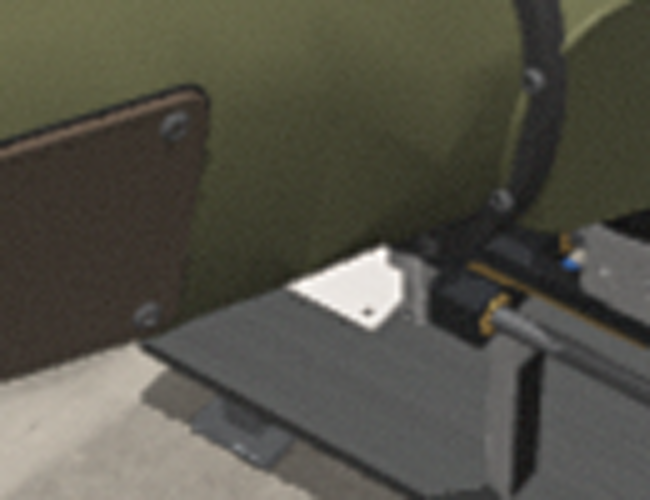

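View pics/f7full.png

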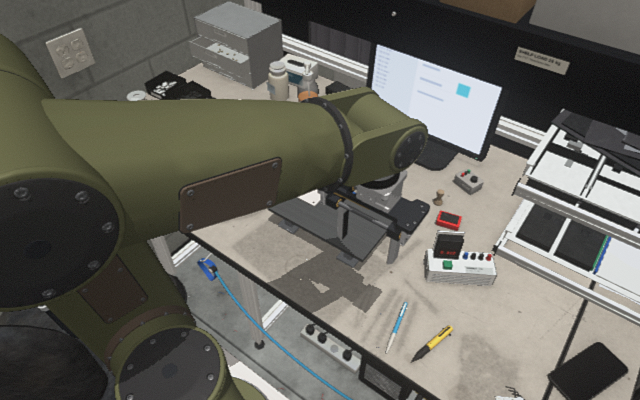

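In this view the arm blocks the scene camera, with the blank's corner just visible at (370,320) in the crop. The top view is clear, and the blank matches its position before the re-seat. I'll move back to the start side for a clean final look.

>>> step_arm(
  targets="-0.03 0 0.1 0 0.1 0;-0.06 0 0.2 0 0.2 0;-0.09 0 0.3 0 0.3 0;-0.12 0 0.4 0 0.4 0;-0.15 0 0.5 0 0.41 0;-0.15 0 0.5 0 0.41 0;-0.15 0 0.5 0 0.41 0;-0.15 0 0.5 0 0.41 0",
)

```text
time_s: 20.9
eef_pos: [0.2606, 0.3026, 0.2567]
tool_rot: [-1.549, 0.298, -0.3]
ft_force: [1.5, 0.9, -0.7]
opening: 1.001
```

>>> step_arm(
  targets="-0.04 0 0.1 0 0.2 0;-0.06 0 0.15 0 0.2 0;-0.06 0 0.15 0 0.2 0;-0.06 0 0.15 0 0.2 0;-0.06 0 0.15 0 0.2 0;-0.06 0 0.15 0 0.2 0",
)

```text
time_s: 21.5
eef_pos: [0.2624, 0.4614, 0.2562]
tool_rot: [-1.523, 0.455, -0.457]
ft_force: [0.9, 0.1, -0.0]
opening: 1.0
```

```bash
python3 chk.py; python3 - <<'E'
from h import *
a=grab("scene")["color"];cv2.imwrite("pics/f8.png",cv2.resize(a[130:290,190:430],(795,530),interpolation=cv2.INTER_CUBIC))
d0={n:cv2.imread(f"pics/{n}0.png") for n in("scene","top")}
for n in d0: 
    b=grab(n)["color"]; m=(cv2.absdiff(d0[n],b).max(2)>40).astype(np.uint8)
    k,_,st,_=cv2.connectedComponentsWithStats(m); print(n,[s.tolist() for s in st[1:] if s[4]>15])
E
```

```text
21.5 [0.26241816 0.4614449  0.25624203] [ 0.90223105  0.12798818 -0.04258144]
scene fence [616.8 125.4] [ 14.5 277.5] yaw 0.025 [[606.0999755859375, 264.0], [612.9000244140625, -13.399999618530273], [627.4000244140625, -13.100000381469727], [620.5999755859375, 264.29998779296875]]
scene yellow [569.3 293.1] [79.8 33.5] yaw -1.544 [[528.9000244140625, 308.79998779296875], [529.7999877929688, 275.29998779296875], [609.5999755859375, 277.5], [608.7000122070312, 310.8999938964844]]
scene white [545.6 147.5] [434.8 467.6] yaw 0.647 [[231.1999969482422, 202.89999389648438], [513.0999755859375, -170.10000610351562], [860.0, 92.0999984741211], [578.0, 465.1000061035156]]
top fence [620.9 127.8] [ 13.5 174.4] yaw 0.026 [[611.9000244140625, 214.8000030517578], [616.4000244140625, 40.400001525878906], [629.9000244140625, 40.79999923706055], [625.2999877929688, 215.1999969482422]]
top yellow [572.6 296.6] [82.1 35.1] yaw -1.566 [[531.5, 314.0], [531.5999755859375, 278.79998779296875], [613.7000122070312, 279.20001220703125], [613.5, 314.3999938964844]]
top white [574.7 225.2] [ 83.3 107.4] yaw 0
[... 351 characters left out ...]
 [138, 187, 37, 34, 439], [0, 211, 37, 66, 829], [217, 323, 27, 11, 140], [245, 329, 10, 22, 30], [211, 332, 7, 5, 20], [256, 358, 15, 42, 124], [99, 373, 9, 8, 43], [85, 377, 12, 7, 32]]
top [[275, 175, 45, 27, 1110], [321, 182, 45, 27, 1108], [168, 248, 52, 47, 899], [221, 263, 11, 5, 32], [168, 289, 64, 30, 565], [205, 311, 14, 26, 93], [162, 315, 15, 11, 29], [181, 318, 26, 22, 173], [327, 319, 6, 14, 56], [351, 318, 10, 14, 44], [148, 324, 22, 25, 357], [219, 326, 104, 57, 779], [194, 344, 6, 7, 34], [298, 346, 43, 38, 735], [148, 349, 37, 26, 195], [412, 349, 16, 11, 49], [204, 351, 3, 7, 18], [419, 361, 12, 25, 116], [366, 383, 4, 7, 20], [377, 389, 16, 11, 70], [236, 394, 10, 6, 26]]
```

View pics/f8.png

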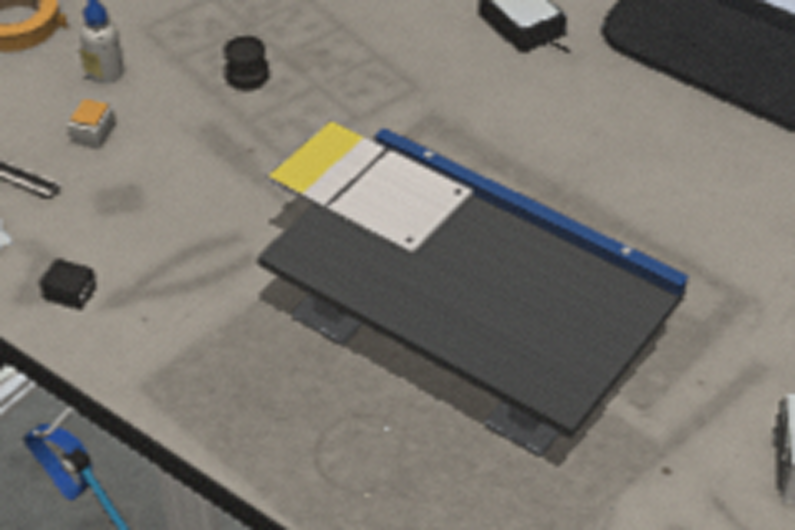

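The final view shows the blank flat against the fence. The yellow end, (270,178) to (380,150), is clear of the ledge, and the black line at (330,203)–(385,150) is on it. The loupe (245,62) and relay (68,283) are unmoved, and the arm is clear.

```bash
python3 -c "
from plant import manip
print(manip.finish_job())"
```

```text
the job is handed in; nothing more can be done
None
```

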